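Shim the rocking portion scale

ROBOT

A 6-joint arm with a two-finger parallel gripper is mounted at the origin on a cart in front of the work surface, level with it; the furniture and walls round the work are solid. World frame = base frame: x ahead of the robot, y to its left, z up, the work surface at z = 0. Lengths are in mm, angles in rad, forces in N, time in s.
With the tool pointing down it reaches from about 300 to 775 mm from the base axis. Payload 14.6 kg.
Tool frame: the origin (TCP) lies midway between the tips of the shut fingers; the grasp point (between the pads) lies 19 mm behind it (manip.tcp_to_grasp is the distance from the TCP to the grasp point, in mm); z points along the fingers, x is the direction in which the jaws open and shut, and the axes are right-handed (so a half turn about z gives the same grasp; the last joint's range is limited). The gripper opens to 94 mm and grips with 3 to 60 N. Pads are 16 mm wide; open, the fingers measure 119 mm over their backs; the gripper's body (75 mm by 177 mm) begins 78 mm behind the grasp point.
Start: joints at [-1.289, 0.3, 1.521, -0, 1.321, -0.067], TCP at [187.966, -516.873, 205.446] pointing down, gripper open.
Joint ranges: [-3.03, 3.03], [-0.79, 2.21], [0.23, 2.52], [-1.04, 4.18], [0, 3.07], [-2.55, 2.55]. Speed limits (rad/s): [2.22, 2.22, 2.57, 3.14, 3.14, 3.14].

INTERFACE

Orientations are given as [roll, pitch, yaw] about the fixed x, y, z axes, in that order (R = Rz(yaw) Ry(pitch) Rx(roll)).
In Python, from cell import manip gives the robot as it stands.
- The arm moves only by the tool arm_command, never from a script. Its argument "steps" is a list of rows, each a list of 3 entries, a list of its own where there are three numbers: the opening, from 0 (shut) to 1 (fully open), then the shift along the tool's x, y, z in cm, then the turn about the tool's z in rad. A call has 1 to 5 rows; each row shifts and turns the commanded pose from where the row before left it, along the tool's axes as they then stand; what a row does not reach is not made up. A row lasts 1/12 s, in which the tool goes at most 41.7 mm and 7.16 degrees, less where a joint would pass 70% of its speed; a pose out of reach is approached as far as the arm can. A call with a gripper value outside its range is refused whole. The fingers move at their own pace and stop on an object; "force" is the grip in N (left out, the last holds). Time passes only in rows, so rows that do not move let the fingers close. It gives the time, the measured TCP pose, the force and the opening at its end, in the units of the state.
- manip.read_state(): the state, without advancing time (a new reading comes with each control period).
- manip.camera(name): name is "side" or "top"; returns (picture, depth): 420x560x3 uint8, red, green, blue; 420x560 float32, mm along the optical axis (not along the pixel's ray), 0 where there is no reading.
- manip.calibration(name): a dict with "fx", "fy", "cx", "cy" (pixels), "distortion" ([k1, k2, p1, p2, k3] as OpenCV has them; the pictures are not rectified), "R" (3x3) and "t" (3): a world point X has camera coordinates R X + t. Camera axes: x right, y down, z forward; pixel columns grow to the right and rows downward; lengths in mm; the calibration is good to about 2 mm. A picture is of the moment at which its call begins. calibration takes no time and is no camera call.
- manip.sign_off(): hands the job in, once; it reports no verdict.
The state is a dict: "clock": time; "joints": joint angles; "qd": joint speeds; "effort": joint torques, N m; "eef_pos": TCP position; "eef_rot": TCP orientation; "wrist_force": force on the tool from outside, world axes, zero at the start; "moment": the same for the moment, N m; "finger_gap": finger opening in mm.
Only numpy, scipy, OpenCV 4.12 (cv2) and the standard library are available. Lean on these libraries where they do the work, as an engineer would, in place of code of your own. Each camera call takes 0.05 s, during which the arm holds its last target.

TASK

The portion scale leans and rocks because its front-left foot has lost its pad: without grasping or lifting anything, push the orange shim along the table with your fingertips, thin end first, until that foot stands on the shim's flat top and the scale sits level. Then press down gently with the fingertips on the far-right corner of the steel pan, diagonally opposite that foot, to check that it no longer rocks, and withdraw. The scale should stay where it stands (shifted by no more than a centimetre or two), and the bell, ramekin, cutlery roll and tape roll be left alone.

Things in the scene. Friction and masses are not known exactly. Their poses are not given: they have to be found in the camera images.
- portion_scale: Grey portion scale with steel pan, loose, about 1.8 kg. Pan 180 (x) by 200 mm (y), top 54 mm above the origin; housing underside at 20 mm; display reaches to x = -112 mm. Origin: centre of the footprint, at table height when level. x points from its front (display, roughly facing the robot) to its back, y to its left, z up. Starts leaning about 5 degrees onto its front-left foot.
- short_foot (a point): Lowest point of the scale's front-left foot (x = -70, y = +80 mm on the scale, 20 mm in from the pan's edges): a bare steel dome of 14 mm radius, ending 8 mm higher than the other three feet (black rubber, 20 mm high, at the other corners). It must come to stand on the shim; it rests on the table at the start, the back-right foot in the air.
- test_corner (a point): Point on top of the steel pan near its back-right corner (the far-right one seen from the robot), 30 mm in from both edges, 54 mm above the table when level: where to press. Sits diagonally opposite the short foot.
- shim: Orange plastic shim, loose, 80 g, left of the scale. x axis points to its thin toe, roughly at the short foot at the start; z up; origin on the underside below the seat point. Toe at x = 72 mm (1 mm thick), ramp up to 8 mm at x = 22, flat top 8 mm high to x = -48, then an upright heel to x = -62, 46 mm wide, 30 mm high. Ramp and flat 40 mm wide. Takes about 1 N to slide, up to 10 N under the foot.
- shim_seat (a point): Point on the shim's flat top on its centre line, 22 mm behind the top of the ramp and 48 mm in front of the heel: best place for the short foot.
- shim_heel (a point): Centre of the rear face of the shim's heel, 15 mm above the table: where to push, towards the toe.
- order_bell: Service bell, chrome dome on a black base, 85 mm wide, 64 mm high, behind the scale. Origin: centre of its underside. Bystander.
- ramekin: Small white dip cup, 65 mm wide, 37 mm high, to the left beyond the shim. Origin: centre of its underside. Bystander.
- cutlery_roll: Blue napkin-rolled cutlery, 41 x 222 mm, 38 mm high, lying to the right of the scale. Origin: centre of its underside. Bystander.
- tape_roll: Beige tape roll lying flat, 98 mm wide, 24 mm high, in front of the scale, nearer to the robot. Origin: centre of its underside. Bystander.
Mind the look-alikes: they are no part of the job. Several things have the shape of the shim; the one meant has the colours described above.

How it is judged:
By the outcome, as a careful person would: the job done as asked, in the order asked, and still so for the second after the job is handed in, with the robot touching nothing.
It also fails if it takes over 48 s, if anything falls off the work surface, if the arm or the gripper's body presses on something with over 40 N, if the wrist force passes 120 N, or if a joint passes its speed limit or range.

## Working session

There is one attempt and no reset: what is moved stays moved. The work goes in short steps, Python scripts to look and compute and a tool call to move; the robot and the scene stay as the last step left them, time stands still between calls to the robot, and variables do not carry over. Pictures are saved under pics/ and viewed, and the job is handed in when it is done.

Besides the shell and the picture viewer there is one more tool, called after "Call:" in YAML: its name, and indented under it one key for each argument. arm_command: Moves the arm, as the interface text tells. Its arguments: {"type":"object","properties":{"steps":{"type":"array","items":{"type":"array"}},"force":{"type":"number"}},"required":["steps"]}

```bash
mkdir -p pics; ls
python3 - <<'E'
from cell import manip
import cv2,numpy as np
print(manip.read_state())
for n in("top","side"):
    p,d=manip.camera(n); cv2.imwrite(f"pics/{n}0.png",p[:,:,::-1]); np.savez(f"{n}0.npz",p=p,d=d)
    print(n,manip.calibration(n))
E
```

```text
pics
{'clock': 0.0, 'joints': array([-1.28857615e+00,  3.00474578e-01,  1.52160784e+00,  2.25306799e-05,
        1.32068392e+00, -6.65966733e-02]), 'qd': array([ 0.00197986,  0.00027956, -0.0008002 , -0.00048142, -0.00085578,
       -0.00192775]), 'effort': array([ 8.76952035e-04, -5.31806231e+01, -3.52738667e+01,  7.08495034e-02,
        2.44282099e-02, -1.36215681e-04]), 'eef_pos': array([ 187.91161945, -516.61646478,  204.87310018]), 'eef_rot': array([-3.14149277e+00,  1.16963551e-03, -1.22198501e+00]), 'wrist_force': array([0.15701214, 0.23984378, 0.11175412]), 'moment': array([-0.00800548, -0.01406417,  0.01758486]), 'finger_gap': 93.68697918814523}
top {'fx': 422.2536796042207, 'fy': 422.2536796042207, 'cx': 282.7536532429014, 'cy': 207.03382493035383, 'distortion': array([-0.12576226,  0.        ,  0.        ,  0.        ,  0.        ]), 'R': array([[ 0.01195241, -0.99992701, -0.00176406],
       [-0.99857156, -0.01184429, -0.05210127],
       [ 0.05207658,  0.00238428, -0.99864025]]), 't': array([  28.44682838,  560.24297533, 1186.3455332 ])}
side {'fx': 390.2192428494144, 'fy': 390.2192428494144, 'cx': 280.81360841479716, 'cy': 209.3701190198064, 'distortion': array([0.02224405, 0.        , 0.        , 0.        , 0.        ]), 'R': array([[-0.99853371, -0.05348665, -0.00834275],
       [-0.01562715,  0.43236497, -0.90156327],
       [ 0.05182871, -0.90011094, -0.43256684]]), 't': array([ 565.68589349,   43.64348508, 1123.53085746])}
```

View pics/top0.png

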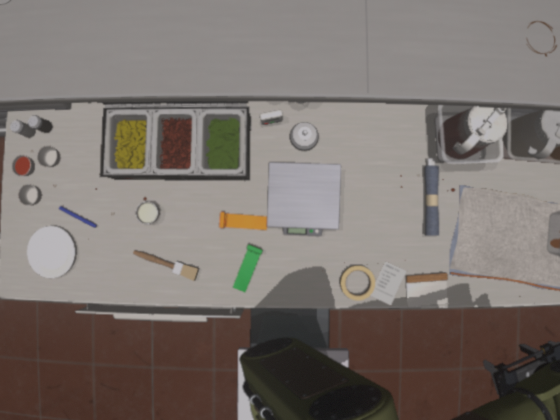

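View pics/side0.png

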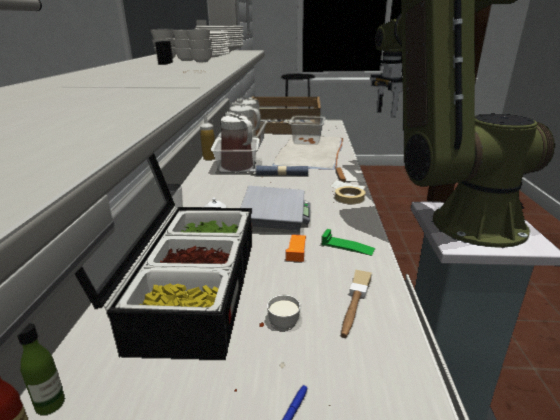

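The top view shows the orange shim with its heel at (222,220) and toe at about (267,222). The look-alike is the green shim at (248,268). The scale pan is centred at (304,196), with its display at (300,231). The bell is at (304,135), the ramekin (148,212), the cutlery roll (432,200) and the tape roll (358,283).

```bash
cat > h.py <<'E'
import cv2,numpy as np
from cell import manip
def K(c): return np.array([[c['fx'],0,c['cx']],[0,c['fy'],c['cy']],[0,0,1]])
def ray(n,px):
    c=manip.calibration(n); u=cv2.undistortPoints(np.array(px,float).reshape(-1,1,2),K(c),c['distortion']).reshape(-1,2)
    d=np.c_[u,np.ones(len(u))]@c['R']; o=-c['R'].T@c['t']; return o,d
def plane(n,px,z):
    o,d=ray(n,px); return o+d*((z-o[2])/d[:,2])[:,None]
def deep(n,px,dep):
    o,d=ray(n,px); px=np.array(px,int).reshape(-1,2); return o+d*dep[px[:,1],px[:,0]][:,None]
def proj(n,X):
    c=manip.calibration(n); return cv2.projectPoints(np.array(X,float).reshape(-1,1,3),cv2.Rodrigues(c['R'])[0],c['t'],K(c),c['distortion'])[0].reshape(-1,2)
def orange(p):
    h=cv2.cvtColor(p,cv2.COLOR_RGB2HSV); return cv2.inRange(h,(5,180,120),(18,255,255))
def pts(n,m,d):
    v,u=np.nonzero(m); k=d[v,u]>0; return deep(n,np.c_[u,v][k],d)
E
python3 - <<'E'
from h import *
z=np.load('top0.npz');p,d=z['p'],z['d']
m=orange(p); n,l,s,c=cv2.connectedComponentsWithStats(m)
for i in range(1,n):
    if s[i,4]>20: print(i,s[i],c[i])
i=1+np.argmax(s[1:,4]);P=pts('top',l==i,d)
print('z pct',np.percentile(P[:,2],[0,5,25,50,75,95,100]).round(1))
print(cv2.minAreaRect(P[:,:2].astype(np.float32)))
hi=P[P[:,2]>22]; print('heel',len(hi),hi.mean(0),hi.min(0),hi.max(0), cv2.minAreaRect(hi[:,:2].astype(np.float32)))
lo=P[P[:,2]<12]; print('low',cv2.minAreaRect(lo[:,:2].astype(np.float32)),lo.min(0),lo.max(0)); 
# pan
h=cv2.cvtColor(p,cv2.COLOR_RGB2HSV)
q=[(285,180),(304,196),(275,170),(335,170),(335,220),(275,220)]
print(deep('top',q,d).round(1))
X,Y=np.meshgrid(np.arange(255,360),np.arange(150,245));Q=deep('top',np.c_[X.ravel(),Y.ravel()],d)
k=(Q[:,2]>38)&(Q[:,2]<75);mm=np.zeros(p.shape[:2],np.uint8);mm[Y.ravel()[k],X.ravel()[k]]=255
n,l,s,c=cv2.connectedComponentsWithStats(mm);i=1+np.argmax(s[1:,4]);print(s[i])
S=pts('top',l==i,d)
A=np.c_[S[:,:2],np.ones(len(S))];w=np.linalg.lstsq(A,S[:,2],rcond=None)[0];print('pan plane',w, cv2.minAreaRect(S[:,:2].astype(np.float32)))
cv2.imwrite('pics/crop0.png',cv2.resize(p[130:300,200:370,::-1],None,fx=3.5,fy=3.5,interpolation=cv2.INTER_CUBIC))
cv2.imwrite('pics/crop1.png',cv2.resize(np.load('side0.npz')['p'][170:270,200:400,::-1],None,fx=4,fy=4,interpolation=cv2.INTER_CUBIC))
E
```

```text
1 [221 213   5  13  40] [222.425 219.325]
2 [226 215  39  12 275] [243.57090909 220.65090909]
z pct [-1.2  1.9  5.2  7.6  9.2 12.4 15. ]
((520.1663818359375, 142.80308532714844), (108.96841430664062, 28.9980411529541), 88.53087615966797)<stdin>:9: RuntimeWarning: Mean of empty slice.
  ret = um.true_divide(
Traceback (most recent call last):
ValueError: zero-size array to reduction operation minimum which has no identity
```

```bash
sleep 0
sed -i 's/(5,180,120),(18,255,255)/(4,120,90),(20,255,255)/' h.py
python3 - <<'E'
from h import *
z=np.load('top0.npz');p,d=z['p'],z['d']
m=orange(p); m[:195]=0;m[240:]=0;m[:,:210]=0;m[:,280:]=0
n,l,s,c=cv2.connectedComponentsWithStats(m)
for i in range(1,n):
    if s[i,4]>20: print(i,s[i],c[i])
P=pts('top',m,d)
print('z pct',np.percentile(P[:,2],[0,5,25,50,75,95,100]).round(1))
print(cv2.minAreaRect(P[:,:2].astype(np.float32)))
for r in [slice(211,232)]:
  for u in range(219,272,2):
    v=np.nonzero(m[:,u])[0]
    if len(v):
      Q=deep('top',np.c_[np.full(len(v),u),v],d); print(u,v.min(),v.max(),Q[:,2].mean().round(1),Q[:,1].mean().round(1),Q[:,0].min().round(1),Q[:,0].max().round(1),Q[:,0].mean().round(1))
q=[(285,180),(304,196),(275,170),(335,170),(335,220),(275,220)]
print(deep('top',q,d).round(1))
X,Y=np.meshgrid(np.arange(255,360),np.arange(150,245));Q=deep('top',np.c_[X.ravel(),Y.ravel()],d)
k=(Q[:,2]>36)&(Q[:,2]<75);mm=np.zeros(p.shape[:2],np.uint8);mm[Y.ravel()[k],X.ravel()[k]]=255
n,l,s,c=cv2.connectedComponentsWithStats(mm);i=1+np.argmax(s[1:,4]);print(s[i])
S=pts('top',l==i,d)
A=np.c_[S[:,:2],np.ones(len(S))];w=np.linalg.lstsq(A,S[:,2],rcond=None)[0];print('pan plane',w, cv2.minAreaRect(S[:,:2].astype(np.float32)))
cv2.imwrite('pics/crop0.png',cv2.resize(p[130:300,200:370,::-1],None,fx=3.5,fy=3.5,interpolation=cv2.INTER_CUBIC))
cv2.imwrite('pics/crop1.png',cv2.resize(np.load('side0.npz')['p'][170:270,200:400,::-1],None,fx=4,fy=4,interpolation=cv2.INTER_CUBIC))
E
```

```text
1 [220 212  47  18 637] [242.70643642 221.02040816]
z pct [-3.   1.1  5.1  7.9 10.4 30.3 36.1]
((519.7810668945312, 146.9317626953125), (130.401123046875, 42.42040252685547), 87.87430572509766)
221 212 227 30.5 208.2 500.8 543.0 521.9
223 212 227 28.5 202.9 500.9 543.1 522.0
225 214 226 16.4 198.9 503.9 538.1 520.9
227 214 226 8.1 194.3 504.0 538.2 521.1
229 214 226 7.9 188.5 504.1 538.4 521.2
231 214 226 8.2 182.8 504.1 538.4 521.3
233 214 227 7.3 177.1 501.4 538.5 520.0
235 214 227 8.8 171.2 501.4 538.6 520.0
237 214 227 8.0 165.5 501.5 538.9 520.1
239 214 227 7.3 159.9 501.6 539.1 520.2
241 215 227 9.3 153.9 501.7 535.9 518.8
243 215 227 8.7 148.2 501.7 536.0 518.9
245 215 227 8.9 142.5 501.8 536.1 518.9
247 215 228 8.0 136.8 499.0 536.2 517.6
249 215 228 7.9 131.1 499.1 536.4 517.7
251 215 228 7.3 125.4 499.2 536.4 517.8
253 216 228 7.9 119.6 499.3 533.6 516.4
255 216 228 5.7 114.1 499.3 533.6 516.5
257 216 228 4.3 108.4 499.4 533.8 516.6
259 216 228 3.7 102.7 499.5 533.8 516.7
261 216 229 3.5 97.0 496.7 533.9 515.3
263 216 229 3.2 91.3 496.8 534.0 515.4
265 217 229 2.9 85.5 496.8 531.2 514.0
[[ 632.5   29.7   54.7]
 [ 588.8  -23.1   55.5]
 [ 659.7   57.6   56.9]
 [ 660.6 -107.1   65.6]
 [ 523.8 -109.    55.6]
 [ 522.    56.    47. ]]
[ 267  162   74   72 4781]
pan plane [ 0.0693927  -0.05506302 12.67587108] ((584.3079833984375, -21.17279815673828), (200.3695831298828, 193.48245239257812), 88.76515197753906)
```

View pics/crop0.png

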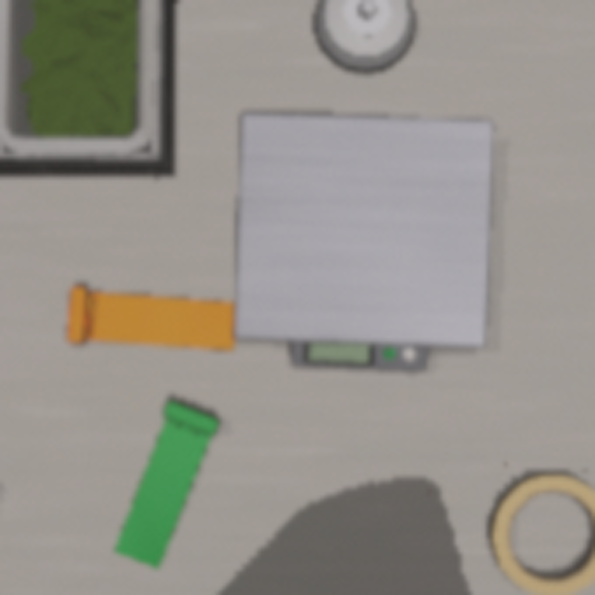

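View pics/crop1.png

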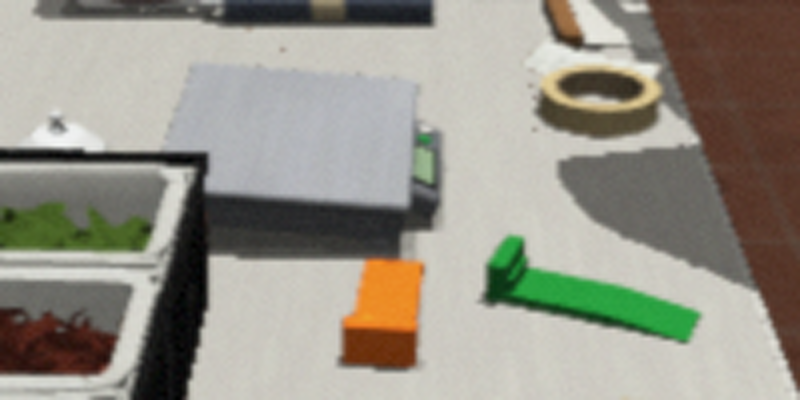

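```bash
cat > est.py <<'E'
from h import *
def pan_mask(p,d):
    X,Y=np.meshgrid(np.arange(255,360),np.arange(150,245));Q=deep('top',np.c_[X.ravel(),Y.ravel()],d)
    k=(Q[:,2]>36)&(Q[:,2]<75);mm=np.zeros(p.shape[:2],np.uint8);mm[Y.ravel()[k],X.ravel()[k]]=255
    n,l,s,c=cv2.connectedComponentsWithStats(mm);i=1+np.argmax(s[1:,4]);return (l==i)
def scale(p,d):
    m=pan_mask(p,d).astype(np.uint8); m=cv2.morphologyEx(m,cv2.MORPH_OPEN,np.ones((35,35),np.uint8)) # drops display
    S=pts('top',m,d);A=np.c_[S[:,:2],np.ones(len(S))];w=np.linalg.lstsq(A,S[:,2],rcond=None)[0]
    r=S[:,2]-A@w; k=abs(r)<4; w=np.linalg.lstsq(A[k],S[k,2],rcond=None)[0]
    n=np.array([-w[0],-w[1],1]);n/=np.linalg.norm(n)
    # plane-intersect mask pixels for centroid, rect
    v,u=np.nonzero(m);o,dd=ray('top',np.c_[u,v].astype(float));t=(w[2]+w[0]*o[0]+w[1]*o[1]-o[2])/(dd[:,2]-dd[:,:2]@w[:2]);Q=o+dd*t[:,None]
    rc=cv2.minAreaRect(Q[:,:2].astype(np.float32)); a=rc[2]%90; a=np.deg2rad(a-90 if a>45 else a)
    x=np.array([np.cos(a),np.sin(a),0]);x-=n*(x@n);x/=np.linalg.norm(x);y=np.cross(n,x)
    C=np.r_[rc[0],0];C[2]=w[2]+w[:2]@C[:2]
    R=np.c_[x,y,n];O=C-R@[0,0,54]
    return R,O,a,w,rc,Q.mean(0)
def shim(p,d,lo=0,hi=0):
    m=orange(p); m[:195]=0;m[240:]=0;m[:,:210]=0;m[:,285:]=0
    P=pts('top',m,d); L=[]
    for u in range(225,284):
        v=np.nonzero(m[:,u])[0]
        if len(v)>8: L.append(plane('top',[(u,v.mean())],7)[0])
    return m,P,np.array(L)
E
cat > rep.py <<'E'
from est import *
import sys
tag=sys.argv[1]
if tag=='0':
    z=np.load('top0.npz');p,d=z['p'],z['d']
else:
    p,d=manip.camera('top');cv2.imwrite(f'pics/top{tag}.png',p[:,:,::-1]);np.savez(f'top{tag}.npz',p=p,d=d)
    cv2.imwrite(f'pics/tc{tag}.png',cv2.resize(p[130:300,200:370,::-1],None,fx=3.5,fy=3.5,interpolation=cv2.INTER_CUBIC))
R,O,a,w,rc,c=scale(p,d)
print('scale yaw',a.round(4),'O',O.round(1),'tilt(deg)',np.rad2deg(np.arctan(np.hypot(*w[:2]))).round(2),'grad',w[:2].round(4),'rect',rc[1],'cent',c.round(1))
foot=R@[-70,80,22]+O-[0,0,14]; tc=R@[60,-70,54]+O
print('foot',foot.round(1),'test corner',tc.round(1))
for f in ([70,80,0],[70,-80,0],[-70,-80,0]): print('  foot',(R@f+O).round(1))
m,P,L=shim(p,d)
k=(L[:,1]>85); b=np.polyfit(L[k,1],L[k,0],1); print('shim line x=',b)
hd=P[P[:,2]>24]; print('heel top y range',hd[:,1].min(),hd[:,1].max(),'x',hd[:,0].min(),hd[:,0].max())
print('lateral offset foot-line (x)',foot[0]-np.polyval(b,foot[1]))
E
python3 rep.py 0
python3 - <<'E'
from h import *
d=np.load('top0.npz')['d'];p=np.load('top0.npz')['p']
print(deep('top',[(248,175),(248,140),(105,175),(240,178),(304,120),(304,135)],d).round(0))
# heel top rear edge, subpixel along row 220
print(p[220,214:230].tolist()); print(p[222,262:272].tolist())
for u in (219.5,220,221): print(plane('top',[(u,220)],30).round(1))
for u in (266,267): print(plane('top',[(u,222)],2).round(1))
E
```

```text
[[647. 133.  44.]
 [734. 130. 102.]
 [637. 518. 103.]
 [635. 153.  69.]
 [816. -24.   1.]
 [760. -22.  50.]]
[[161, 155, 150], [162, 155, 150], [162, 155, 150], [162, 155, 149], [165, 151, 142], [177, 138, 112], [186, 127, 70], [189, 129, 53], [188, 130, 52], [181, 117, 49], [160, 95, 45], [153, 93, 46], [163, 106, 49], [178, 121, 51], [186, 130, 52], [189, 132, 54]]
[[189, 133, 55], [190, 133, 55], [189, 132, 54], [184, 128, 57], [167, 122, 82], [154, 136, 130], [158, 152, 157], [161, 158, 165], [162, 159, 166], [162, 160, 166]]
[[520.4 212.5  30. ]]
[[520.5 211.1  30. ]]
[[520.5 208.3  30. ]]
[[516.9  82.7   2. ]]
[[517.   79.8   2. ]]Traceback (most recent call last):
  File "rep.py", line 9, in <module>
    R,O,a,w,rc,c=scale(p,d)
                 ~~~~~^^^^^
  File "est.py", line 8, in scale
    S=pts('top',m,d);A=np.c_[S[:,:2],np.ones(len(S))];w=np.linalg.lstsq(A,S[:,2],rcond=None)[0]
  File "h.py", line 16, in pts
    v,u=np.nonzero(m); k=d[v,u]>0; return deep(n,np.c_[u,v][k],d)
                                          ~~~~^^^^^^^^^^^^^^^^^^^
  File "h.py", line 10, in deep
  
[... 160 characters left out ...]
ion(n); u=cv2.undistortPoints(np.array(px,float).reshape(-1,1,2),K(c),c['distortion']).reshape(-1,2)
                              ~~~~~~~~~~~~~~~~~~~^^^^^^^^^^^^^^^^^^^^^^^^^^^^^^^^^^^^^^^^^^^^^^^^^^^^^^^^^
cv2.error: OpenCV(4.12.0) /io/opencv/modules/calib3d/src/undistort.dispatch.cpp:347: error: (-215:Assertion failed) CV_IS_MAT(_src) && CV_IS_MAT(_dst) && (_src->rows == 1 || _src->cols == 1) && (_dst->rows == 1 || _dst->cols == 1) && _src->cols + _src->rows - 1 == _dst->rows + _dst->cols - 1 && (CV_MAT_TYPE(_src->type) == CV_32FC2 || CV_MAT_TYPE(_src->type) == CV_64FC2) && (CV_MAT_TYPE(_dst->type) == CV_32FC2 || CV_MAT_TYPE(_dst->type) == CV_64FC2) in function 'cvUndistortPointsInternal'
```

```bash
sed -i "s/m=cv2.morphologyEx(m,cv2.MORPH_OPEN,np.ones((35,35),np.uint8))/m=cv2.morphologyEx(cv2.morphologyEx(m,cv2.MORPH_CLOSE,np.ones((7,7),np.uint8)),cv2.MORPH_OPEN,np.ones((15,45),np.uint8))/" est.py; python3 rep.py 0;  python3 - <<'E'
from est import *
z=np.load('top0.npz');p,d=z['p'],z['d'];R,O,a,w,rc,c=scale(p,d)
q=np.array([(269.0,162.0),(340.7,164.7),(338.2,229.1),(267.0,226.6)])
o,dd=ray('top',q);t=(w[2]+w[0]*o[0]+w[1]*o[1]-o[2])/(dd[:,2]-dd[:,:2]@w[:2]);Q=o+dd*t[:,None]
print(Q.round(1),Q.mean(0)); print([np.linalg.norm(Q[i]-Q[i-1]).round(1) for i in range(4)])
e=Q[0]-Q[3]+Q[1]-Q[2];print('yaw',np.arctan2(e[1],e[0]),); e=Q[0]-Q[1]+Q[3]-Q[2];print(np.arctan2(-e[0],e[1]))
E
```

```text
scale yaw 0.0043 O [592.2 -24.3   1.1] tilt(deg) 4.84 grad [ 0.0637 -0.0556] rect (176.39999389648438, 200.4814910888672) cent [589.4 -21.6  54.9]
foot [5.206e+02 5.630e+01 1.000e-01] test corner [648.9 -90.7  62.6]
  foot [661.7  56.1   1. ]
  foot [ 662.4 -103.6   10. ]
  foot [ 522.7 -104.7    1.1]
shim line x= [6.12866418e-02 5.09700309e+02]
heel top y range 200.01816940717546 211.54016365882492 x 500.83907986599974 543.0904569765469
lateral offset foot-line (x) 7.422533119895661
[[ 682.1   74.6   55.5]
 [ 675.5 -122.7   66. ]
 [ 498.9 -118.1   54.5]
 [ 503.6   78.    43.9]] [589.98985798 -22.05529378  54.99760549]
[np.float64(178.9), np.float64(197.7), np.float64(177.0), np.float64(196.4)]
yaw -0.022809153422696418
-0.02868140531329974
```

The choice is the orange shim. From the measurements:

| Item | Measured position (mm) |
|---|---|
| Short foot | about (524, 58) |
| Shim heel rear face | about (522, 212), heading -0.06 rad from -y |
| Scale lean | about 5°, as described |

First I move behind the heel at height.

Call:
arm_command:
  steps:
    - [0.2,[-2.4,-2.3,0],0]
    - [0.2,[-2.4,-2.3,0],0]
    - [0.2,[-2.4,-2.3,0],0]
    - [0.2,[-2.4,-2.3,0],0]
    - [0.2,[-2.4,-2.3,0],0]

```text
clock: 0.52
eef_pos: [255.2, -363.2, 205.1]
eef_rot: [3.142, 0.0, -1.222]
wrist_force: [0.3, -0.7, 0.1]
finger_gap: 64.1
```

Call:
arm_command:
  steps:
    - [0.2,[-2.4,-2.3,0],0]
    - [0.2,[-2.4,-2.3,0],0]
    - [0.2,[-2.4,-2.3,0],0]
    - [0.2,[-2.4,-2.3,0],0]
    - [0.2,[-2.4,-2.3,0],0]

```text
clock: 0.93
eef_pos: [322.2, -211.1, 205.4]
eef_rot: [3.142, 0.0, -1.222]
wrist_force: [-0.1, 0.3, -0.4]
finger_gap: 30.8
```

Call:
arm_command:
  steps:
    - [0.2,[-2.4,-2.3,0],0]
    - [0.2,[-2.4,-2.3,0],0]
    - [0.2,[-2.4,-2.3,0],0]
    - [0.2,[-2.4,-2.3,0],0]
    - [0.2,[-2.4,-2.3,0],0]

```text
clock: 1.35
eef_pos: [389.4, -58.9, 205.4]
eef_rot: [-3.142, -0.0, -1.222]
wrist_force: [-0.6, -1.1, -0.8]
finger_gap: 18.5
```

Call:
arm_command:
  steps:
    - [0.2,[-2.4,-2.3,0],0]
    - [0.2,[-2.4,-2.3,0],0]
    - [0.2,[-2.4,-2.3,0],0]
    - [0.2,[-2.4,-2.3,0],0]
    - [0.2,[-2.4,-2.3,0],0]

```text
clock: 1.77
eef_pos: [456.4, 93.2, 205.3]
eef_rot: [3.141, 0.0, -1.222]
wrist_force: [0.1, -1.3, 0.5]
finger_gap: 18.6
```

Call:
arm_command:
  steps:
    - [0.2,[-2.4,-2.3,0],0]
    - [0.2,[-2.4,-2.3,0],0]
    - [0.2,[-2.4,-2.3,0],0]
    - [0.2,[-2.4,-2.3,0],0]
    - [0.2,[0,0,0],0]

```text
clock: 2.18
eef_pos: [510.6, 217.0, 204.4]
eef_rot: [3.141, 0.001, -1.219]
wrist_force: [-0.7, -0.2, -0.4]
finger_gap: 18.7
```

Call:
arm_command:
  steps:
    - [0.2,[0,0,0],-0.116]
    - [0.2,[0,0,0],-0.116]
    - [0.2,[0,0,0],-0.116]
    - [0.2,[0,0,0],-0.116]
    - [0.2,[0,0,0],-0.116]

```text
clock: 2.6
eef_pos: [509.6, 212.7, 205.1]
eef_rot: [3.141, 0.0, -0.636]
wrist_force: [0.3, -0.0, 0.3]
finger_gap: 19.0
```

Call:
arm_command:
  steps:
    - [0.2,[0,0,0],-0.116]
    - [0.2,[0,0,0],-0.116]
    - [0.2,[0,0,0],-0.116]
    - [0.2,[0,0,0],-0.116]
    - [0.2,[0,0,0],-0.116]

```text
clock: 3.02
eef_pos: [509.6, 212.7, 205.2]
eef_rot: [3.141, 0.001, -0.056]
wrist_force: [0.1, -0.5, -0.6]
finger_gap: 18.7
```

Call:
arm_command:
  steps:
    - [0.2,[0,0,0],0]
    - [0.2,[0,0,0],0]

```text
clock: 3.18
eef_pos: [509.7, 212.8, 205.3]
eef_rot: [3.141, 0.0, -0.066]
wrist_force: [0.0, -0.3, -0.1]
finger_gap: 18.8
```

Call:
arm_command:
  steps:
    - [0.2,[1.3,-2.6,0],0]
    - [0.2,[0,0,3.8],0]
    - [0.2,[0,0,3.8],0]
    - [0.2,[0,0,3.8],0]
    - [0.2,[0,0,3.8],0]

```text
clock: 3.6
eef_pos: [524.2, 238.1, 51.8]
eef_rot: [-3.142, -0.0, -0.067]
wrist_force: [1.3, 0.7, 0.5]
finger_gap: 18.9
```

Call:
arm_command:
  steps:
    - [0.2,[0,0,2.5],0]
    - [0.2,[0,0,1.5],0]
    - [0.2,[0,0,0.5],0]
    - [0.2,[0,0,0],0]

```text
clock: 3.93
eef_pos: [523.9, 238.0, 7.5]
eef_rot: [3.141, 0.002, -0.065]
wrist_force: [0.7, -0.2, -0.4]
finger_gap: 18.8
```

Run:
```python
from h import *
s=manip.read_state();print(s['eef_pos'],s['eef_rot'],s['wrist_force'])
for n in('top','side'):
    p,d=manip.camera(n)
    c=p[150:260,190:350] if n=='top' else p[170:290,240:400]
    cv2.imwrite(f'pics/b_{n}.png',cv2.resize(c[:,:,::-1],None,fx=4.5,fy=4.5,interpolation=cv2.INTER_CUBIC))
```

```text
[523.91599036 237.95100355   7.46873846] [ 3.14076820e+00  1.89517482e-03 -6.48274036e-02] [ 0.7021431  -0.22995818 -0.41905095]
```

View pics/b_top.png

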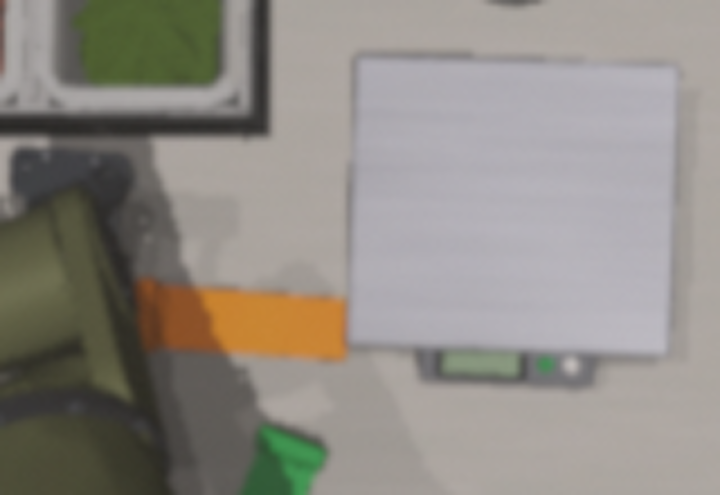

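View pics/b_side.png

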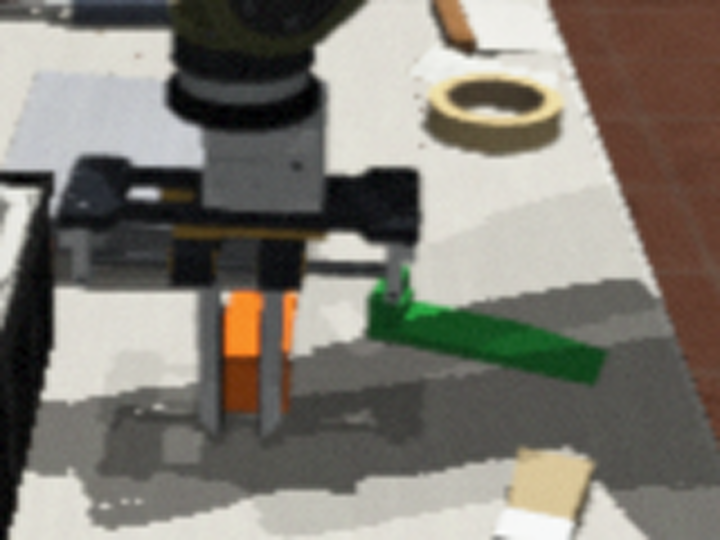

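Run:
```python
from h import *
print(plane('side',[(286.7,265.5),(299.5,265.5)],8).round(1)); print(plane('side',[(289.4,261.1),(303.6,260.5)],0).round(1))
print(proj('side',[[524,238,8],[522.3,212.3,0]]))
```

```text
[[539.4 244.    8. ]
 [509.  242.7   8. ]]
[[534.  212.5   0. ]
 [499.1 208.4   0. ]]
[[293.22337276 264.24569136]
 [294.15709429 261.15180077]]
```

Call:
arm_command:
  steps:
    - [0.2,[0,0.6,0],0]
    - [0.2,[0,0.5,0],0]
    - [0.2,[0,0.4,0],0]
    - [0.2,[0,0.3,0],0]

```text
clock: 4.37
eef_pos: [523.6, 219.7, 9.1]
eef_rot: [-3.141, -0.001, -0.063]
wrist_force: [0.3, 0.0, 1.2]
finger_gap: 18.9
```

Call:
arm_command:
  steps:
    - [0.2,[0,0.3,0],-0.01]
    - [0.2,[0,0.3,0],-0.01]
    - [0.2,[0,0.3,0],-0.01]
    - [0.2,[0,0.3,0],-0.01]
    - [0.2,[0,0.3,0],-0.01]

```text
clock: 4.78
eef_pos: [522.7, 205.0, 8.4]
eef_rot: [-3.142, 0.0, -0.011]
wrist_force: [-0.1, 1.3, 0.4]
finger_gap: 18.9
```

```bash
python3 rep.py a
```

```text
scale yaw 0.0042 O [592.1 -24.3   1. ] tilt(deg) 4.82 grad [ 0.0629 -0.0563] rect (176.4717254638672, 200.4919891357422) cent [589.4 -21.6  54.8]
foot [520.5  56.2   0. ] test corner [648.9 -90.7  62.5]
  foot [661.6  56.1   0.8]
  foot [ 662.3 -103.7    9.8]
  foot [ 522.6 -104.7    1.1]
shim line x= [5.46240088e-03 5.19904589e+02]Traceback (most recent call last):
  File "rep.py", line 16, in <module>
    hd=P[P[:,2]>24]; print('heel top y range',hd[:,1].min(),hd[:,1].max(),'x',hd[:,0].min(),hd[:,0].max())
                                              ~~~~~~~~~~~^^
    return umr_minimum(a, axis, None, out, keepdims, initial, where)
ValueError: zero-size array to reduction operation minimum which has no identity
```

View pics/tca.png

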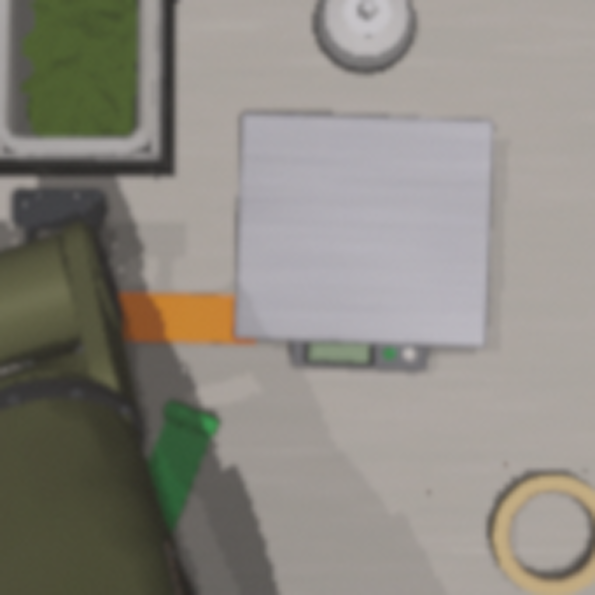

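Call:
arm_command:
  steps:
    - [0.2,[0,0.3,0],-0.01]
    - [0.2,[0,0.3,0],-0.01]
    - [0.2,[0,0.3,0],-0.01]
    - [0.2,[0,0.3,0],0]
    - [0.2,[0,0.3,0],0]

```text
clock: 5.25
eef_pos: [522.8, 190.1, 8.4]
eef_rot: [-3.142, -0.0, 0.018]
wrist_force: [-0.2, 2.9, -0.0]
finger_gap: 19.2
```

Call:
arm_command:
  steps:
    - [0.2,[0,0.3,0],0]
    - [0.2,[0,0.3,0],0]
    - [0.2,[0,0.3,0],0]
    - [0.2,[0,0.3,0],0]
    - [0.2,[0,0.3,0],0]

```text
clock: 5.67
eef_pos: [523.0, 175.0, 8.4]
eef_rot: [3.142, 0.0, 0.018]
wrist_force: [-0.6, 2.5, 0.1]
finger_gap: 18.9
```

```bash
sed -i "s/^hd=.*$//" rep.py; python3 rep.py b
```

```text
scale yaw 0.0064 O [593.3 -23.2   0.6] tilt(deg) 2.16 grad [ 0.0278 -0.0255] rect (177.00241088867188, 200.8585968017578) cent [591.5 -22.5  54.5]
foot [522.2  56.9   4.6] test corner [652.2 -91.3  58. ]
  foot [6.628e+02 5.730e+01 4.000e-01]
  foot [ 663.8 -102.6    4.5]
  foot [ 523.9 -103.6    0.7]
shim line x= [-1.23760611e-02  5.25031839e+02]
lateral offset foot-line (x) -2.1052093279768087
```

View pics/tcb.png

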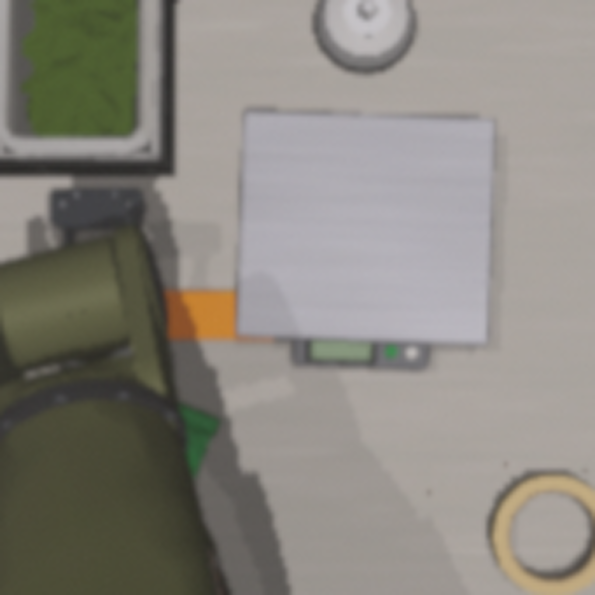

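Call:
arm_command:
  steps:
    - [0.2,[0,0.3,0],0]
    - [0.2,[0,0.3,0],0]
    - [0.2,[0,0.3,0],0]
    - [0.2,[0,0.3,0],0]
    - [0.2,[0,0.3,0],0]

```text
clock: 6.13
eef_pos: [523.3, 160.0, 8.4]
eef_rot: [3.142, 0.0, 0.018]
wrist_force: [-0.9, 2.7, 0.4]
finger_gap: 18.7
```

Call:
arm_command:
  steps:
    - [0.2,[0,0.3,0],0]
    - [0.2,[0,0.3,0],0]
    - [0.2,[0,0.3,0],0]
    - [0.2,[0,0.3,0],0]
    - [0.2,[0,0.3,0],0]

```text
clock: 6.55
eef_pos: [523.6, 145.0, 8.4]
eef_rot: [-3.142, 0.0, 0.018]
wrist_force: [-0.0, 2.8, -0.9]
finger_gap: 19.0
```

```bash
python3 rep.py c
```

```text
scale yaw 0.0111 O [ 5.923e+02 -2.360e+01  4.000e-01] tilt(deg) 0.14 grad [ 0.0024 -0.0001] rect (177.16612243652344, 199.36253356933594) cent [591.9 -23.7  54.4]
foot [521.4  55.6   8.2] test corner [652.9 -92.9  54.5]
  foot [6.614e+02 5.720e+01 5.000e-01]
  foot [ 6.632e+02 -1.028e+02  6.000e-01]
  foot [ 5.232e+02 -1.044e+02  2.000e-01]
shim line x= [-1.22612283e-02  5.25020930e+02]
lateral offset foot-line (x) -2.975546370516895
```

View pics/tcc.png

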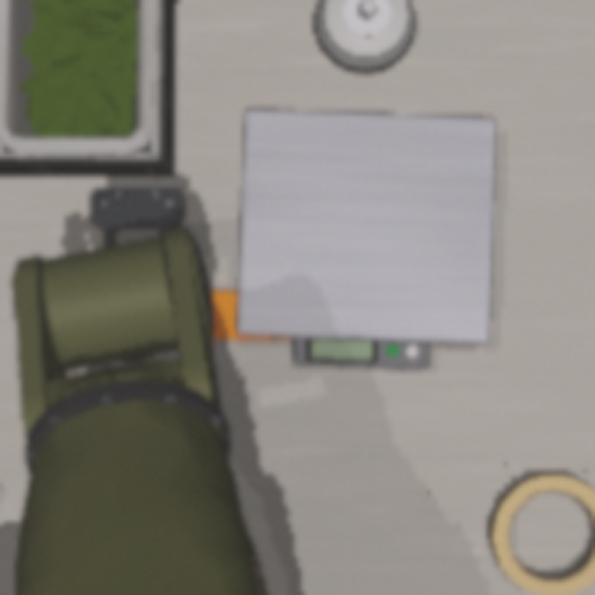

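Call:
arm_command:
  steps:
    - [0.2,[0,0.3,0],0]
    - [0.2,[0,0.3,0],0]
    - [0.2,[0,0.3,0],0]
    - [0.2,[0,0.3,0],0]
    - [0.2,[0,0.3,0],0]

```text
clock: 7.02
eef_pos: [523.9, 130.0, 8.4]
eef_rot: [-3.142, 0.0, 0.018]
wrist_force: [-0.3, 2.3, -1.0]
finger_gap: 18.5
```

Run:
```python
from h import *
p=np.load('topc.npz')['p']
# subpixel pan edges: gradients of brightness along rows/cols
g=cv2.cvtColor(p,cv2.COLOR_RGB2LAB).astype(float)
q=np.array([(245,109),(496,119),(488,342),(240,333)])/3.5+[200,130]-[0.36,0.36]
Q=plane('top',q,54);print(Q.round(1),Q.mean(0).round(1),[np.linalg.norm(Q[i]-Q[i-1]).round(1) for i in range(4)])
e=Q[0]-Q[3]+Q[1]-Q[2];a=np.arctan2(e[1],e[0]); e=Q[0]-Q[1]+Q[3]-Q[2];b=np.arctan2(-e[0],e[1]);print(a,b);a=(a+b)/2
R=np.array([[np.cos(a),-np.sin(a)],[np.sin(a),np.cos(a)]]);C=Q.mean(0)[:2];print('foot',C+R@[-70,80],'tc',C+R@[60,-70])
```

```text
[[ 685.7   72.9   54. ]
 [ 680.3 -126.2   54. ]
 [ 503.7 -120.5   54. ]
 [ 508.5   74.4   54. ]] [594.6 -24.9  54. ] [np.float64(177.2), np.float64(199.1), np.float64(176.7), np.float64(194.9)]
-0.02014206478843986 -0.02597104057369601
foot [526.43446144  56.73551522] tc [652.94173218 -96.22170249]
```

Call:
arm_command:
  steps:
    - [0.2,[0,0.2,0],0]
    - [0.2,[0,0.1,0],0]
    - [0.2,[0,0,0],0]
    - [0.2,[0,-0.5,0],0]
    - [0.2,[0,-1.5,0],0]

```text
clock: 7.43
eef_pos: [523.7, 146.6, 8.5]
eef_rot: [3.141, -0.0, 0.016]
wrist_force: [-0.1, 0.2, -0.9]
finger_gap: 18.3
```

Call:
arm_command:
  steps:
    - [0.0,[0,-3.0,0],0]
    - [0.0,[0,-2,-2.0],0]
    - [0.0,[0,0,-4.0],0]
    - [0.0,[0,0,-4.0],0]
    - [0.0,[0,0,-3.0],0]

```text
clock: 7.85
eef_pos: [522.8, 198.1, 141.5]
eef_rot: [-3.141, -0.002, 0.019]
wrist_force: [0.4, 0.2, 0.5]
finger_gap: 0.6
```

Call:
arm_command:
  steps:
    - [0.0,[0,-4.0,0],0]
    - [0.0,[0,-3,0],0]
    - [0.0,[0,0,0],0]

```text
clock: 8.1
eef_pos: [520.9, 271.6, 139.0]
eef_rot: [-3.141, -0.001, 0.021]
wrist_force: [-1.1, -0.8, -0.1]
finger_gap: 0.7
```

```bash
python3 rep.py d
python3 - <<'E'
from h import *
p,d=manip.camera('side');np.savez('sided.npz',p=p,d=d)
cv2.imwrite('pics/sd.png',cv2.resize(p[150:290,200:400,::-1],None,fx=4,fy=4,interpolation=cv2.INTER_CUBIC))
p=np.load('topd.npz')['p']
for r in(215,218,221): print(p[r,248:274].tolist())
E
```

```text
scale yaw 0.0111 O [ 5.923e+02 -2.360e+01  3.000e-01] tilt(deg) 0.1 grad [ 0.0017 -0.0004] rect (177.17808532714844, 199.3734893798828) cent [591.9 -23.7  54.3]
foot [521.3  55.6   8.2] test corner [653.  -92.9  54.5]
  foot [6.614e+02 5.710e+01 4.000e-01]
  foot [ 6.632e+02 -1.028e+02  5.000e-01]
  foot [ 5.232e+02 -1.044e+02  3.000e-01]
shim line x= [6.91629220e-03 5.23198772e+02]
lateral offset foot-line (x) -2.2354187775706578
[[174, 167, 161], [174, 166, 160], [173, 166, 160], [172, 165, 159], [170, 157, 149], [173, 133, 110], [191, 125, 68], [201, 130, 53], [203, 129, 53], [197, 118, 50], [179, 103, 48], [171, 103, 49], [189, 122, 54], [201, 132, 57], [203, 134, 57], [203, 136, 58], [204, 139, 59], [203, 142, 59], [198, 141, 62], [179, 138, 91], [168, 151, 143], [174, 169, 174], [180, 177, 183], [181, 178, 184], [181, 179, 185], [181, 178, 185]]
[[167, 160, 155], [164, 158, 153], [162, 156, 150], [160, 154, 149], [160, 147, 140], [168, 127, 103], [189, 123, 65], [200, 129, 53], [203, 129, 52], [198, 121, 49], [181, 105, 47], [172, 102, 49], [189, 120, 54], [201, 132, 57], [204, 134, 58], [204, 134, 57], [204, 135, 58], [203, 136, 58], [195, 136, 62], [170, 132, 95], [165, 153, 149], [177, 173, 178], [182, 179, 186], [183, 180, 186], [184, 181, 188], [184, 181, 187]]
[[161, 155, 149], [161, 155, 149], [160, 154, 149], [160, 154, 149], [160, 147, 139], [167, 126, 103], [188, 123, 65], [201, 129, 53], [203, 130, 52], [194, 121, 49], [162, 97, 46], [157, 95, 49], [185, 120, 54], [201, 132, 57], [204, 135, 58], [203, 134, 57], [204, 134, 58], [203, 134, 59], [193, 129, 63], [161, 122, 97], [161, 151, 152], [175, 171, 178], [180, 177, 184], [181, 178, 185], [182, 179, 185], [181, 178, 185]]
```

View pics/tcd.png

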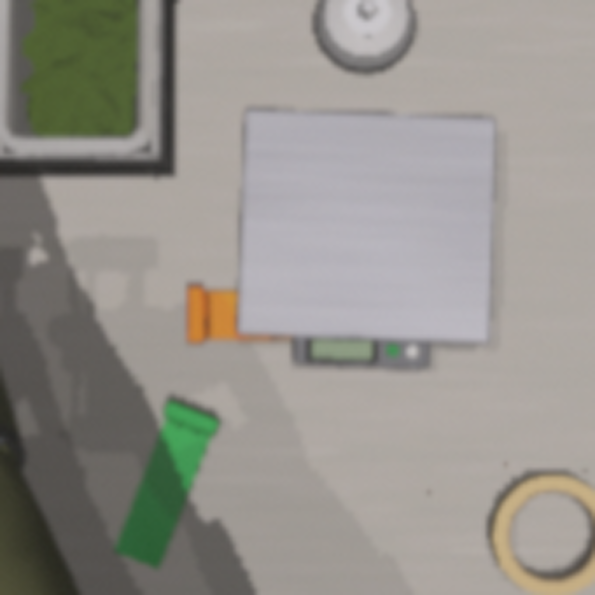

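View pics/sd.png

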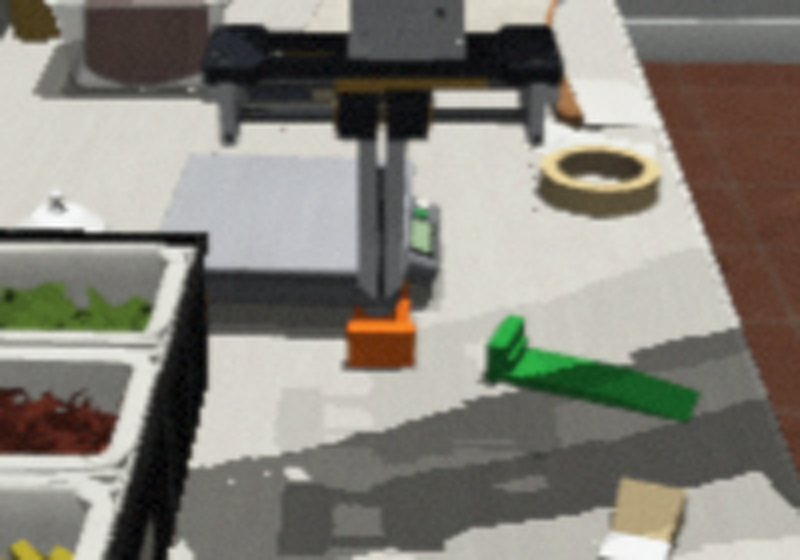

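Run:
```python
from h import *
d=np.load('top0.npz')['d']
print(deep('top',[(260,60),(304,95),(304,99),(320,60),(272,117)],d).round(0)); print(plane('top',[(253.3,218)],30), plane('top',[(267.3,218)],54))
s=manip.read_state();print(s['eef_pos'],s['eef_rot'])
```

```text
[[849.  85. 364.]
 [776.  -7. 358.]
 [771.  -8. 344.]
 [851. -40. 362.]
 [808.  68.  60.]]
[[527.26919541 117.35905224  30.        ]] [[527.13408056  77.12417844  54.        ]]
[521.00637113 268.11549982 138.20137545] [3.14117088e+00 2.72733495e-04 1.98565969e-02]
```

Call:
arm_command:
  steps:
    - [0,[0,0,0],0.118]
    - [0,[0,0,0],0.118]
    - [0,[0,0,0],0.118]
    - [0,[0,0,0],0.118]
    - [0,[0,0,0],0.118]

```text
clock: 8.62
eef_pos: [521.5, 266.2, 138.3]
eef_rot: [3.141, 0.0, -0.579]
wrist_force: [0.2, 1.2, -0.7]
finger_gap: 0.8
```

Call:
arm_command:
  steps:
    - [0,[0,0,0],0.118]
    - [0,[0,0,0],0.118]
    - [0,[0,0,0],0.118]
    - [0,[0,0,0],0.118]
    - [0,[0,0,0],0.118]

```text
clock: 9.03
eef_pos: [521.5, 266.2, 138.3]
eef_rot: [3.141, -0.0, -1.169]
wrist_force: [0.7, -0.1, 0.2]
finger_gap: 0.4
```

Call:
arm_command:
  steps:
    - [0,[3.8,0.25,0],0]
    - [0,[3.8,0.25,0],0]
    - [0,[3.8,0.25,0],0]
    - [0,[3.8,0.25,0],0]
    - [0,[3.8,0.25,0],0]

```text
clock: 9.45
eef_pos: [585.5, 85.2, 138.4]
eef_rot: [3.141, -0.0, -1.163]
wrist_force: [0.4, 0.5, 0.9]
finger_gap: 0.4
```

Call:
arm_command:
  steps:
    - [0,[3.8,0.25,0],0]
    - [0,[3.8,0.25,0],0]
    - [0,[3.8,0.25,0],0]
    - [0,[3.8,0.25,0],0]
    - [0,[3.0,0.25,0],0]

```text
clock: 9.87
eef_pos: [646.3, -87.8, 138.3]
eef_rot: [3.141, -0.0, -1.164]
wrist_force: [0.5, 1.0, -0.2]
finger_gap: 0.3
```

Call:
arm_command:
  steps:
    - [0,[0,0,0],0]
    - [0,[0,0,0],0]

```text
clock: 10.03
eef_pos: [645.9, -86.2, 137.9]
eef_rot: [3.141, 0.0, -1.165]
wrist_force: [0.9, 0.7, -0.0]
finger_gap: 0.5
```

Call:
arm_command:
  steps:
    - [0,[1.1,-0.2,0],0]
    - [0,[0,0,3.0],0]
    - [0,[0,0,2.5],0]
    - [0,[0,0,1.7],0]
    - [0,[0,0,0],0]

```text
clock: 10.45
eef_pos: [650.3, -92.1, 62.5]
eef_rot: [3.136, 0.004, -1.161]
wrist_force: [-0.5, 0.0, -0.4]
finger_gap: 0.8
```

Call:
arm_command:
  steps:
    - [0,[0,0,0.3],0]
    - [0,[0,0,0.2],0]
    - [0,[0,0,0.1],0]

```text
clock: 10.7
eef_pos: [653.1, -93.1, 61.8]
eef_rot: [-3.14, -0.001, -1.162]
wrist_force: [0.5, 0.7, -0.6]
finger_gap: 0.3
```

Call:
arm_command:
  steps:
    - [0,[0,0,0.1],0]
    - [0,[0,0,0.1],0]
    - [0,[0,0,0.1],0]
    - [0,[0,0,0],0]

```text
clock: 11.03
eef_pos: [652.6, -93.3, 57.5]
eef_rot: [-3.141, -0.0, -1.162]
wrist_force: [0.7, 0.4, 0.3]
finger_gap: -0.1
```

Call:
arm_command:
  steps:
    - [0,[0,0,0.1],0]
    - [0,[0,0,0.1],0]
    - [0,[0,0,0],0]

```text
clock: 11.28
eef_pos: [652.5, -93.3, 55.2]
eef_rot: [3.141, 0.0, -1.162]
wrist_force: [0.9, -0.1, 0.3]
finger_gap: 0.6
```

Call:
arm_command:
  steps:
    - [0,[0,0,0.1],0]
    - [0,[0,0,0],0]

```text
clock: 11.45
eef_pos: [652.6, -93.4, 54.5]
eef_rot: [-3.141, -0.0, -1.162]
wrist_force: [-0.4, -0.2, 1.3]
finger_gap: 0.4
```

Call:
arm_command:
  steps:
    - [0,[0,0,0.05],0]
    - [0,[0,0,0],0]

```text
clock: 11.62
eef_pos: [652.7, -93.4, 54.3]
eef_rot: [-3.141, -0.0, -1.162]
wrist_force: [-0.9, 0.0, 3.5]
finger_gap: 0.2
```

Call:
arm_command:
  steps:
    - [0,[0,0,0.05],0]
    - [0,[0,0,0.05],0]
    - [0,[0,0,0],0]

```text
clock: 11.87
eef_pos: [652.8, -93.4, 54.2]
eef_rot: [-3.141, -0.001, -1.162]
wrist_force: [-5.9, 0.9, 12.1]
finger_gap: 0.4
```

Call:
arm_command:
  steps:
    - [0,[0,0,0],0]
    - [0,[0,0,0],0]
    - [0,[0,0,0],0]
    - [0,[0,0,0],0]

```text
clock: 12.2
eef_pos: [652.8, -93.4, 54.3]
eef_rot: [-3.141, -0.001, -1.162]
wrist_force: [-5.7, 0.7, 11.6]
finger_gap: 0.5
```

Run:
```python
from h import *
print(manip.read_state()['eef_pos'],manip.read_state()['wrist_force'])
p,d=manip.camera('side')
cv2.imwrite('pics/se.png',cv2.resize(p[150:290,200:400,::-1],None,fx=4,fy=4,interpolation=cv2.INTER_CUBIC))
```

```text
[652.78835869 -93.39736405  54.27014004] [-5.70924205  0.68289525 11.58150648]
```

Call:
arm_command:
  steps:
    - [0,[0,0,-0.3],0]
    - [0,[0,0,-1],0]
    - [0,[0,0,-2],0]
    - [0,[0,0,-3],0]
    - [0,[0,0,-3],0]

```text
clock: 12.67
eef_pos: [652.1, -93.2, 146.9]
eef_rot: [3.14, 0.001, -1.162]
wrist_force: [-0.4, -0.3, 0.7]
finger_gap: 0.2
```

View pics/se.png

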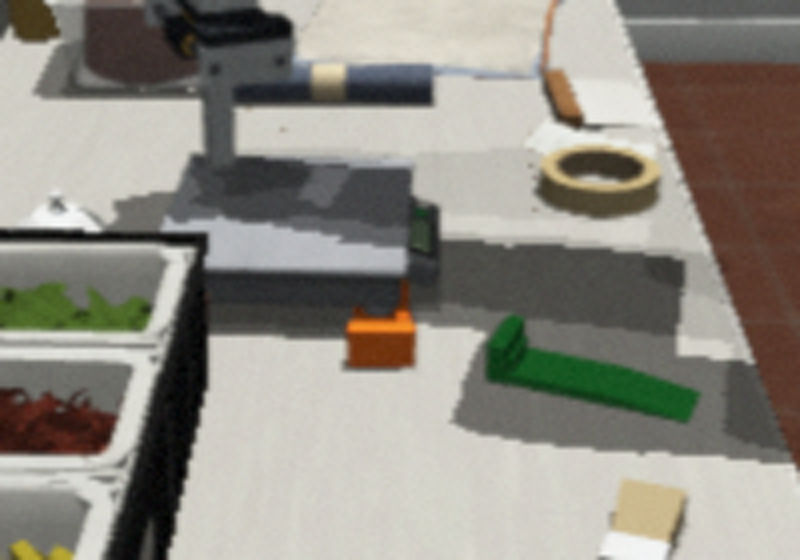

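The side view shows the fingertips on the pan's far-right corner, around (215,165). The pan is level and the shim is still in place with its heel at (380,345). The corner stayed at 54.3 mm under about 12 N. Next I withdraw and check.

Call:
arm_command:
  steps:
    - [0,[0,3,-3],0]
    - [0,[0,4,0],0]
    - [0,[0,4,0],0]
    - [0,[1,4,0],0]
    - [0,[2,3,0],0]

```text
clock: 13.08
eef_pos: [497.3, -191.9, 176.3]
eef_rot: [-3.141, -0.0, -1.161]
wrist_force: [0.5, -0.1, 0.0]
finger_gap: 0.4
```

Call:
arm_command:
  steps:
    - [0,[3,2,0],0]
    - [0,[3,2,0],0]
    - [0,[3,2,0],0]
    - [0,[3,1,0],0]
    - [0,[0,0,0],0]

```text
clock: 13.5
eef_pos: [482.4, -334.7, 175.7]
eef_rot: [3.142, -0.001, -1.166]
wrist_force: [-1.2, -0.1, -0.2]
finger_gap: 0.5
```

```bash
python3 rep.py f
python3 - <<'E'
from h import *
print(manip.read_state()['eef_pos'])
p=np.load('topf.npz')['p'];print(plane('top',[(253.3,218)],30));print(p[218,250:258].tolist(),p[218,264:270].tolist())
E
```

```text
scale yaw 0.0111 O [ 5.923e+02 -2.370e+01  3.000e-01] tilt(deg) 0.17 grad [ 0.0023 -0.0019] rect (177.1564178466797, 199.35467529296875) cent [591.9 -23.7  54.3]
foot [521.4  55.6   8. ] test corner [652.9 -92.9  54.6]
  foot [6.614e+02 5.710e+01 3.000e-01]
  foot [ 6.632e+02 -1.029e+02  6.000e-01]
  foot [ 5.232e+02 -1.045e+02  3.000e-01]
shim line x= [1.56586411e-02 5.22433164e+02]
lateral offset foot-line (x) -1.9510298679158495
[ 482.69413417 -332.29241208  175.45151046]
[[527.26919541 117.35905224  30.        ]]
[[174, 167, 162], [174, 167, 161], [174, 160, 152], [178, 137, 113], [193, 132, 71], [201, 139, 58], [204, 140, 58], [198, 128, 53]] [[204, 144, 61], [203, 144, 61], [195, 140, 65], [171, 134, 97], [165, 153, 149], [176, 172, 178]]
```

View pics/topf.png

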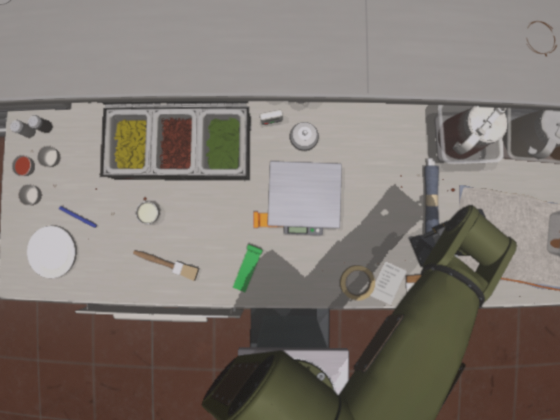

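The top view shows the shim's heel at (257,219), the scale level at (304,195), every bystander where it was at the start, and the arm clear of everything.

```bash
python3 -c "
from cell import manip
print(manip.sign_off())"
```

```text
the job is handed in; nothing more can be done
None
```

I pushed the orange shim thin end first under the front-left foot, using two fingertips on its heel and steering slightly to centre it. I then pressed the far-right pan corner, withdrew, and handed the job in at about 13.6 s of the 48 s allowed.

- **Level:** the lean went from about 5° to 0.1–0.2°, which is within measurement noise. The short foot now stands about 8 mm up on the flat.
- **Seat position:** the foot is within about 2–3 mm of the seat point, both lengthwise and sideways.
- **Rocking:** under about 12 N (with about 6 N sideways drag) the corner held at 54.2–54.3 mm, so it did not rock.
- **Scale:** it shifted only a few millimetres.
- **Bystanders:** by eye, the final picture shows the bell, ramekin, cutlery roll and tape roll where they started.

**One disagreement:** the two ways I estimated the scale's yaw differed, about +0.01 rad from the depth outline and -0.02 rad from the corners. That puts the foot position in doubt by up to 5 mm, still well within the shim's 40 mm wide flat.

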